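# Shut a shaft in the hinged measuring nest and pin it with the R-clip

## Task

Lay the steel shaft with the thick collar in the V notches of the open measuring nest, collar between the two notches. Swing the nest's hinged upper half shut until its rim is fully seated on the lower half all round, then push the R-clip's straight leg through the cross-hole of the locking post until the bent leg has ridden over the post and sprung back behind it. Let go of everything, and leave the plain bar and the other things on the bench where they are.

Things in the scene. Friction and masses are not known exactly. Their poses are not given: they have to be found in the camera images.
- nest: Clamshell measuring nest fixed to the bench; lower half an open aluminium shell 156 (x) x 120 (y) x 34 mm high, cavity 144 x 108 mm, floor 8 mm. Origin: centre of its underside, z up. V notches 12 mm thick at x = -28 and +28 mm, tops at y = +-16 mm, near rim height. Upper half hinged on the +y edge. On the -y side a tongue (x -4 to 44, out to y -120 mm) carries the locking post.
- nest_seat (a point): Where the shaft's centre belongs: nest x 0, y 0, z 34 mm (rim height). Axes as the nest's; the shaft lies along x, either way round, its collar in the 44 mm gap between the V notches.
- post_hole (a point): Centre of the cross-hole in the upright steel locking post (nest x 20, y -95, z 47.5 mm). Axes as the nest's. The post is 24 x 24 mm, top at z 61 mm; the hole runs along the nest's x right through it and is 11 mm square. With the upper half shut, the top of its tongue is level with the bottom of the hole (z 42 mm).
- nest_hinge (a point): Middle of the hinge line (nest x 0, y +60, z 34 mm), which runs along the nest's x. Axes as the nest's.
- lid (a joint): Angle of the upper half, rad: 0 shut (rim on rim, a stop), 1.57 upright, at most 2.05 (leaning to the nest's +y); starts at 1.75 to 2.0. Stiff hinge: stays where it is left, takes up to 6 N at the band. Grey plastic, 156 x 120 mm, 30 mm high when shut, window 70 x 50 mm in the roof; slotted tongue 60 mm long, 8 mm thick on the free edge (nest x -4 to 44 mm) drops over the post.
- lid_band (a point): Point on the outside of the upper half's roof, on the 35 mm wide solid band along the free edge, good to push: 102.5 mm from the hinge line towards the free edge, 30 mm above the rim plane, at nest x = -55 mm. Its axes turn with the upper half: z is the roof's outward normal, x the nest's x.
- shaft: Steel shaft with a thick collar, lying in one of the two V rests. 130 mm long, ends 22 mm diameter, collar in the middle 40 mm diameter and 36 mm long; 0.3 to 0.6 kg. Origin at its centre, x along its axis. In the rest its axis is 38 mm above the bench.
- clip: R-clip lying flat on the bench, 80 g. Black moulded head: x -36 to 0, y -26 to +9, z -11 to +11 mm. Straight steel leg, 7 mm diameter, round tip, along +x to x = 72 mm at y = 0, z = 0; the bent leg (6 mm wire) runs beside it on the -y side to x = 65 mm. Origin at the root of the straight leg, on its axis, 11 mm above the bench; z up.
- clip_grip (a point): Centre of the clip's head (clip x -18, y -8.5, z 0 mm). Axes as the clip's.
- clip_seat (a point): Point on the straight leg's axis, clip x = 26 mm, that lies at the centre of the post's cross-hole when the clip is fully home (head then 2 mm from the tongues). Axes as the clip's.
- bent_leg (a joint): How far the clip's sprung bent leg is pushed outward, rad: 0 at rest, about 0.11 while its hump (at clip x = 46 mm) rides over the post. It presses sideways with about 5 N; pushing the clip home takes about 5 to 10 N.
- plain_bar: Plain steel bar without a collar, 22 mm diameter, 150 mm long, in the other V rest; leave it. Origin at its centre, x along its axis.
- ring_gauge: Steel ring gauge, 76 mm outside, 22 mm high, on the bench; leave it. Origin under its centre.
- mug: White mug, 80 mm wide, 90 mm high; leave it. Origin under its centre.
- cleaner: White lens-cleaner bottle, 52 mm wide, 130 mm high; leave it. Origin under its centre.
- mouse: Black computer mouse, 105 x 60 x 30 mm; leave it. Origin under its centre.
- caliper: Steel caliper with a black slide, lying flat, 180 mm long; leave it. Origin under the middle of its beam, x along the beam.
Not all that is in view belongs to the job. What is shaped like the shaft but purple or yellow is not meant.

How it is judged (in metres and radians):
On the way, in this order (a step that is already met when the one before it is completed fails the run):
1. the collared shaft lies in both V notches of the nest (x of shaft in the frame of nest_seat between -0.007 and 0.007 m and y of shaft in the frame of nest_seat between -0.004 and 0.004 m and z of shaft in the frame of nest_seat between -0.004 and 0.004 m and angle between the x axis of shaft and the x axis of nest, either way round below 0.08 rad), for 0.2 s.
2. the upper half is shut, rim on rim, over the shaft (all of step 1 and value of joint lid below 0.03 rad), for 0.2 s.
3. the R-clip is through the post's cross-hole, bent leg sprung back (distance between clip_seat and post_hole below 0.01 m and angle between the x axis of clip and the x axis of nest, either way round below 0.2 rad and value of joint bent_leg below 0.07 rad and value of joint lid below 0.03 rad), for 0.2 s.
At the end, for the whole second after the job is handed in: Shaft centre within 7 mm along, 4 mm across and in height of nest_seat, axis within 0.08 rad; lid under 0.03 rad; clip_seat within 10 mm of post_hole, leg within 0.2 rad of the nest's x, bent leg sprung back (under 0.07 rad); shaft and clip at rest (all of step 1 and all of step 3 and linear speed of each of shaft, clip below 0.02 m/s); the robot touches nothing.
It fails at once if the plain bar or another thing on the bench is shifted by more than 30 mm (distance of any of plain_bar, ring_gauge, mug, cleaner, mouse, caliper from where it was at the start of the episode above 0.03 m).
It also fails if it takes over 72 s, if anything falls off the work surface, if the arm or the gripper's body presses on something with over 40 N, if the wrist force passes 120 N, or if a joint passes its speed limit or range.

## Robot

A 6-joint arm with a two-finger parallel gripper is mounted at the origin on the work surface. World frame = base frame: x ahead of the robot, y to its left, z up, the work surface at z = 0. Lengths are in mm, angles in rad, forces in N, time in s.
With the tool pointing down it reaches from about 300 to 775 mm from the base axis. Payload 14.6 kg.
Tool frame: the origin (TCP) lies on the centre line of the jaws, within the pads' length; the fingertips stand 14 mm ahead of it and the grasp point (between the pads) lies 5 mm behind it; z points along the fingers, y is the line along which they close (so a half turn about z gives the same grasp; the last joint's range is limited). The gripper opens to 85 mm and grips with 20 to 120 N. Pads are 22 mm wide; open, the fingers measure 114 mm over their backs; the gripper's body (76 mm by 85 mm) begins 54 mm behind the grasp point. The pads swing forward as they close: fully open they stand 13 mm farther back than shut.
Start: joints at [-1.241, 0.3, 1.521, -0, 1.321, -0.067], TCP at [212.55, -507.259, 245.281] pointing down, gripper open.
Joint ranges: [-3.03, 3.03], [-0.79, 2.21], [0.23, 2.52], [-1.04, 4.18], [0, 3.07], [-2.55, 2.55]. Speed limits (rad/s): [2.22, 2.22, 2.57, 3.14, 3.14, 3.14].

## Interface

Orientations are given as a rotation vector (axis times angle).
In Python, from station import bot gives the robot as it stands.
- The arm moves only by the tool move_arm, never from a script. Its argument "motion" is a list of rows, each an object with "slide": the shift along the world's x, y, z each as a share of 0.04 m, from -1 to 1, a list of three; "twist": the turn about the world's z as a share of 10 degrees, from -1 to 1. A call has 1 to 10 rows; each row shifts and turns the commanded pose from where the row before left it; what a row does not reach is not made up. A row lasts 1/8 s, in which the tool goes at most 62.5 mm and 10.7 degrees, less where a joint would pass 70% of its speed; a pose out of reach is approached as far as the arm can. A call with a number of a shift or a turn outside -1 to 1 is refused whole. A call with a gripper value outside its range is refused whole. "grip" is the finger opening in mm, from 0 to 85.4, set as the call begins (left out, the last holds). The fingers move at their own pace and stop on an object; "squeeze" is the grip in N (left out, the last holds). Time passes only in rows, so rows that do not move let the fingers close. It gives the time, the measured TCP pose, the force, the opening and the grip force at its end, in the units of the state.
- bot.get_obs(): the state, without advancing time (a new reading comes with each control period).
- bot.read_camera(name): name is "scene" or "side" or "wrist"; returns a dict with "image" (420x560x3 uint8, red, green, blue), "depth" (420x560 float32, mm along the optical axis (not along the pixel's ray), 0 where there is no reading), "intrinsics" (3x3 intrinsics, pixels), "xyz" and "orientation" of the camera in the world. Camera axes: x right, y down, z forward; pixel columns grow to the right and rows downward; lengths in mm; the calibration is good to about 2 mm. A picture is of the moment at which its call begins.
- bot.sign_off(): hands the job in; it is judged then, once.
The state is a dict: "t": time; "qpos": joint angles; "joint_vel": joint speeds; "joint_torque": joint torques, N m; "tool_pos": TCP position; "tcp_rot": TCP orientation; "contact_force": force on the tool from outside, world axes, zero at the start; "torque": the same for the moment, N m; "opening": finger opening in mm; "grasp_force": force on a finger pad.
Only numpy, scipy, OpenCV 4.12 (cv2) and the standard library are available. Lean on these libraries where they do the work, as an engineer would, in place of code of your own. Each camera call takes 0.05 s, during which the arm holds its last target. There are 200 camera calls.

## Working session

There is one attempt and no reset: what is moved stays moved. The work goes in short steps, Python scripts to look and compute and a tool call to move; the robot and the scene stay as the last step left them, time stands still between calls to the robot, and variables do not carry over. Pictures are saved under pics/ and viewed, at most 10 in all, crops included, and the job is handed in when it is done.

Besides the shell and the picture viewer there is one more tool, called after ">>>" by a JSON object that holds its "name" and its "arguments", one argument or row to a line. move_arm: Moves the arm, as the interface text tells. Its arguments: {"type":"object","properties":{"motion":{"type":"array","items":{"type":"object","properties":{"slide":{"type":"array","items":{"type":"number","minimum":-1,"maximum":1}},"twist":{"type":"number","minimum":-1,"maximum":1}}}},"grip":{"type":"number"},"squeeze":{"type":"number"}},"required":["motion"]}

```bash
mkdir -p pics; ls
cat > h.py <<'E'
import numpy as np, cv2
from scipy.spatial.transform import Rotation as R
from station import bot
def cam(n,save=None):
    c=bot.read_camera(n); o=np.array(c["orientation"],float)
    Rm=o if o.shape==(3,3) else R.from_rotvec(o).as_matrix()
    c["R"]=Rm; c["xyz"]=np.array(c["xyz"],float); c["K"]=np.array(c["intrinsics"])
    if save: cv2.imwrite("pics/"+save,c["image"][:,:,::-1])
    v,u=np.mgrid[0:420,0:560]
    d=c["depth"]; K=c["K"]
    P=np.stack([(u-K[0,2])/K[0,0]*d,(v-K[1,2])/K[1,1]*d,d],-1)
    c["P"]=P@Rm.T+c["xyz"]; c["P"][d==0]=np.nan
    return c
def ray(c,u,v,z):
    r=c["R"]@np.array([(u-c["K"][0,2])/c["K"][0,0],(v-c["K"][1,2])/c["K"][1,1],1])
    return c["xyz"]+r*(z-c["xyz"][2])/r[2]
E
python3 - <<'E'
from h import *
for n in("scene","side"):
    c=cam(n,n+"1.png"); np.savez(n+"1.npz",**{k:c[k] for k in("image","P","R","K","xyz")}); print(n,c["xyz"],c["R"].round(2).tolist(),c["K"][0,0])
o=bot.get_obs();print(o)
E
```

```text
pics
scene [ 1514.98954762 -1162.58813612  1189.81824043] [[0.72, 0.44, -0.54], [0.7, -0.43, 0.58], [0.02, -0.79, -0.61]] 544.9498354955799
side [326.95091316 710.86483467 981.29261344] [[-0.97, -0.18, 0.14], [-0.23, 0.72, -0.65], [0.01, -0.67, -0.74]] 394.9987959837067
{'t': 0.1, 'qpos': array([-1.24062114e+00,  3.00404371e-01,  1.52152559e+00, -3.65021936e-05,
        1.32070741e+00, -6.65920871e-02]), 'joint_vel': array([-0.00027871, -0.00032276, -0.00204394,  0.00111426, -0.00038524,
       -0.00053699]), 'joint_torque': array([ 1.26116800e-03, -5.44368768e+01, -3.62368906e+01,  2.22145383e-05,
        3.03685738e-03,  1.01360814e-05]), 'tool_pos': array([ 212.47017841, -507.08649722,  244.78138854]), 'tcp_rot': array([-3.07896117e+00, -6.18971302e-01,  2.70624396e-04]), 'contact_force': array([-0.55892674, -0.00682278, -0.29725199]), 'torque': array([-1.20548408e-02,  9.43008759e-06,  6.96487966e-03]), 'grasp_force': 0.0, 'opening': 85.55689253067773}
```

View pics/scene1.png

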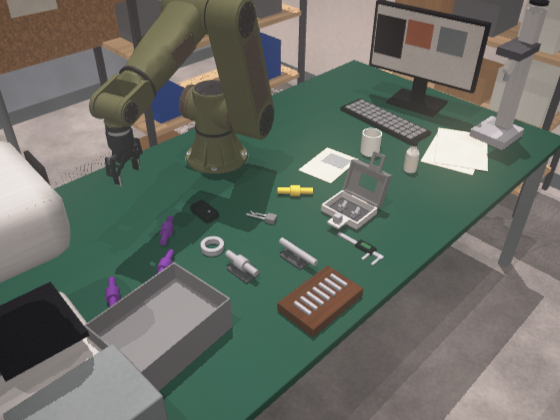

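View pics/side1.png

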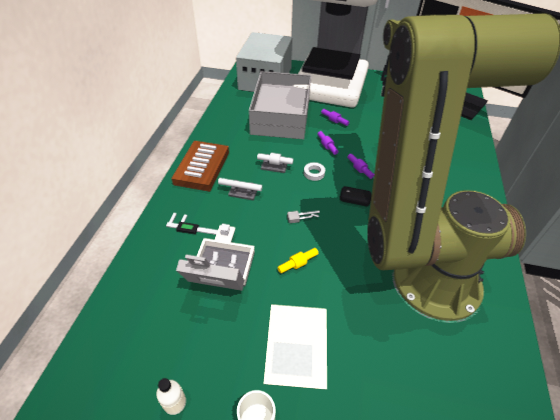

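The scene view shows the nest at about (350,205), the shaft at (241,264), the plain bar at (297,250) and the clip at (263,216). In the side view the nest is at (218,262), the post at (225,232), the shaft at (275,160) and the clip at (300,215).

```bash
cat > m1.py <<'E'
from h import *
for n,pts in (("scene",dict(shaft=(241,264),bar=(297,250),clip=(268,217),cliptip=(250,214),post=(337,222),ring=(212,240),nestL=(325,208),nestR=(353,225),nestB=(381,206),lid=(368,185))),("side",dict(shaft=(275,159),bar=(240,186),clip=(294,216),cliptip=(318,214),post=(225,229),rimNR=(253,247),rimNL=(200,240),lid1=(181,270),lid2=(238,285),nestBR=(248,285)))):
    z=np.load(n+"1.npz")
    print(n)
    for k,(u,v) in pts.items():
        p=np.nanmedian(z["P"][v-1:v+2,u-1:u+2].reshape(-1,3),0); print(k,p.round(0))
E
python3 m1.py
```

```text
scene
shaft [ 588. -389.   50.]
bar [ 658. -218.   45.]
clip [ 455. -146.   23.]
cliptip [ 385. -162.    8.]
post [652. -15.  41.]
ring [ 408. -356.   16.]
nestL [563.  25.  29.]
nestR [684.  32.  16.]
nestB [679. 201.  -0.]
lid [560. 277.  -0.]
side
shaft [ 568. -357.   50.]
bar [ 654. -203.   41.]
clip [ 451. -128.   22.]
cliptip [ 378. -175.    1.]
post [638.   6.  61.]
rimNR [547.  29.  33.]
rimNL [720.  21.   2.]
lid1 [679. 218. 139.]
lid2 [537. 194.  82.]
nestBR [530. 142.   2.]
```

>>> {"name": "move_arm", "arguments": {
  "motion": [
    {"slide": [1,0.5,0.2]},
    {"slide": [1,0.5,0.2]},
    {"slide": [1,0.5,0.2]},
    {"slide": [1,0.5,0.2]},
    {"slide": [1,0.5,0.2]},
    {"slide": [1,0.5,0.2]},
    {"slide": [1,0.5,0.2]},
    {"slide": [1,0.5,0]},
    {"slide": [0,0,0]},
    {"slide": [0,0,0]}
  ]
}}

```text
schema error: expected keys slide, twist
```

Run:
```python
from h import *
c=cam("wrist","w1.png"); o=bot.get_obs(); np.savez("w1.npz",**{k:c[k] for k in("image","P","R","K","xyz")})
print(o["tool_pos"],o["tcp_rot"],o["contact_force"],c["xyz"],c["R"].round(2).tolist(),c["K"][0,0])
```

```text
[ 212.48239611 -507.11774822  244.83997105] [-3.07910675e+00 -6.18947780e-01  2.40877792e-04] [-0.60678145 -0.22329959  0.26138687] [ 274.67903786 -482.32495065  373.53569457] [[0.39, -0.89, -0.24], [-0.92, -0.37, -0.1], [-0.0, 0.26, -0.97]] 317.24958284606276
```

View pics/w1.png

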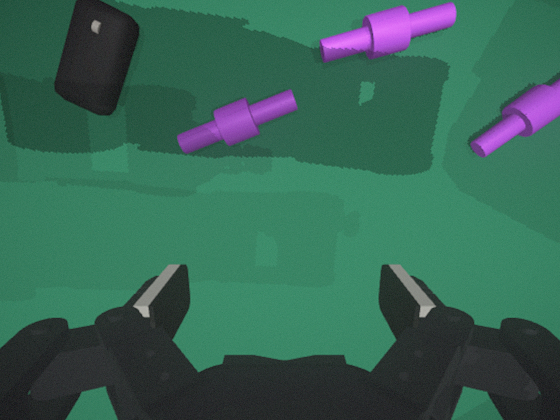

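The wrist view shows the jaws at the bottom and purple decoys only, because the move was refused. I'll resend it with twist.

>>> {"name": "move_arm", "arguments": {
  "motion": [
    {"slide": [1,0.5,0.2],"twist": 0},
    {"slide": [1,0.5,0.2],"twist": 0},
    {"slide": [1,0.5,0.2],"twist": 0},
    {"slide": [1,0.5,0.2],"twist": 0},
    {"slide": [1,0.5,0.2],"twist": 0},
    {"slide": [1,0.5,0.2],"twist": 0},
    {"slide": [0.5,0.5,0.2],"twist": 0},
    {"slide": [0,0,0],"twist": 0},
    {"slide": [0,0,0],"twist": 0}
  ]
}}

```text
t: 1.27
tool_pos: [472.0, -367.6, 300.9]
tcp_rot: [-3.08, -0.619, 0.001]
contact_force: [-0.9, -1.5, -0.0]
opening: 85.0
grasp_force: 0.0
```

Run:
```python
from h import *
c=cam("wrist","w2.png"); o=bot.get_obs(); np.savez("w2.npz",**{k:c[k] for k in("image","P","R","K","xyz")})
print(o["t"],o["tool_pos"],R.from_rotvec(o["tcp_rot"]).as_matrix().round(2).tolist(),c["xyz"])
P=c["P"]
# tall points of shaft rest region
m=(P[...,2]>15)&(P[...,2]<75)
n,l,st,ce=cv2.connectedComponentsWithStats(m.astype(np.uint8))
for i in range(1,n):
    if st[i,4]>300:
        q=P[l==i]; print(st[i],q.mean(0).round(),q.max(0).round(),q.min(0).round())
```

```text
1.325 [ 471.86817062 -367.79627109  300.87922386] [[0.92, 0.39, -0.0], [0.39, -0.92, 0.0], [-0.0, -0.0, -1.0]] [ 534.28808719 -342.76081008  429.56248341]
[ 185    0   42   48 1235] [ 607. -218.   43.] [ 631. -193.   52.] [ 582. -236.   15.]
[ 423   37  113  199 5509] [ 614. -550.   47.] [ 715. -539.   75.] [ 496. -563.   15.]
[ 292   50   61  116 3159] [ 574. -373.   47.] [ 636. -353.   60.] [ 507. -396.   15.]
[ 470   57   90  211 9473] [ 584. -636.   59.] [ 715. -582.   75.] [ 503. -726.   57.]
[ 90 110  33  31 875] [ 456. -137.   22.] [ 476. -114.   25.] [ 433. -157.   15.]
[ 243  189   57   56 1533] [ 425. -370.   22.] [ 461. -333.   25.] [ 386. -408.   15.]
[151 254  49  41 590] [ 307. -278.   24.] [ 319. -246.   32.] [ 272. -307.   15.]
[395 259  30  17 306] [ 435. -576.   27.] [ 447. -557.   33.] [ 423. -594.   16.]
[ 329  261   58   34 1041] [ 389. -515.   30.] [ 426. -481.   41.] [ 356. -548.   15.]
[469 293  59  36 992] [ 421. -721.   28.] [ 455. -694.   41.] [ 392. -753.   15.]
[ 226  309   87   42 1669] [ 268. -429.   30.] [ 315. -378.   42.] [ 213. -485.   15.]
```

View pics/w2.png

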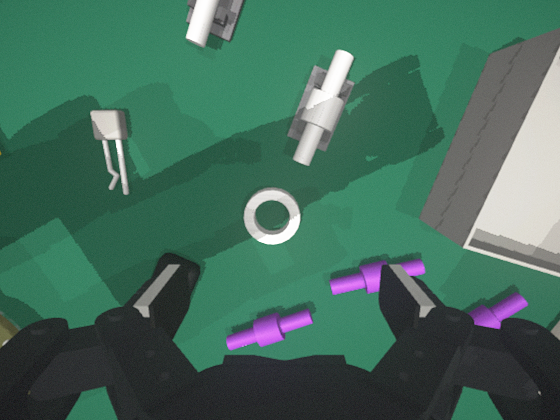

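The wrist view shows the shaft on its rest with its centre near (325,108) and its ends near (302,163) and (345,52). The clip is at head (110,125), straight-leg tip (126,192), with the bent leg to its left. The ring gauge is at (272,215).

```bash
cat >> h.py <<'E'
def axis(q):
    c=q.mean(0); w,v=np.linalg.eigh(np.cov((q-c).T)); d=v[:,-1]; d=d if d[0]>0 else -d
    s=(q-c)@d; return c,np.degrees(np.arctan2(d[1],d[0])),s.min(),s.max()
E
python3 - <<'E'
from h import *
z=np.load("w2.npz");P=z["P"]
def sel(lo,hi,x0,x1,y0,y1):
    return P[(P[...,2]>lo)&(P[...,2]<hi)&(P[...,0]>x0)&(P[...,0]<x1)&(P[...,1]>y0)&(P[...,1]<y1)][:,:2]
B=(490,660,-420,-340)
for lo,hi in((54,70),(56,70),(44,51)): q=sel(lo,hi,*B); print(lo,len(q),axis(q))
q=sel(17,30,420,490,-165,-105); print("head",axis(q),cv2.minAreaRect(q.astype(np.float32)))
q=sel(7,16,370,440,-200,-110); print("legs",len(q),axis(q))
img=z["image"]; 
c=dict(K=z["K"],R=z["R"],xyz=z["xyz"])
for u,v in((126,192),(117,140),(104,141),(108,188)): print(ray(c,u,v,11).round(0))
E
```

```text
54 641 (array([ 571.44639537, -374.10391559]), np.float64(1.4586450270846052), np.float64(-18.020545372165532), np.float64(17.900642357394915))
56 440 (array([ 571.82308494, -374.19596967]), np.float64(0.6584259987503264), np.float64(-18.287931762455695), np.float64(17.502994393011424))
44 1512 (array([ 574.73776394, -373.63978916]), np.float64(0.8263940454768656), np.float64(-68.09914762117094), np.float64(61.71522560541323))
head (array([ 455.39406184, -136.89038609]), np.float64(29.44388083508761), np.float64(-18.89690181682908), np.float64(18.941475567747958)) ((454.54034423828125, -136.01524353027344), (35.92228698730469, 35.28990936279297), 23.498455047607422)
legs 581 (array([ 407.44466846, -157.9708137 ]), np.float64(27.785463959664934), np.float64(-37.37280636466551), np.float64(34.6097239425951))
[ 379. -178.   11.]
[ 440. -150.   11.]
[ 433. -134.   11.]
[ 375. -155.   11.]
```

>>> {"name": "move_arm", "arguments": {
  "motion": [
    {"slide": [0.5,1,0.3],"twist": -0.5},
    {"slide": [0.3,1,0.3],"twist": -0.5},
    {"slide": [0,1,0.3],"twist": -0.5},
    {"slide": [0,1,0.3],"twist": -0.5},
    {"slide": [0,1,0.3],"twist": -0.3},
    {"slide": [0,1,0.3],"twist": 0},
    {"slide": [0,1,0],"twist": 0},
    {"slide": [0,0.5,0],"twist": 0},
    {"slide": [0,0,0],"twist": 0},
    {"slide": [0,0,0],"twist": 0}
  ]
}}

```text
t: 2.58
tool_pos: [504.4, -68.3, 373.1]
tcp_rot: [3.141, -0.009, -0.0]
contact_force: [-0.2, -0.5, 0.7]
opening: 85.9
grasp_force: 0.0
```

Run:
```python
from h import *
c=cam("wrist","w3.png"); o=bot.get_obs(); np.savez("w3.npz",**{k:c[k] for k in("image","P","R","K","xyz")})
print(o["t"],o["tool_pos"],c["xyz"])
```

```text
2.625 [504.45368967 -68.33555288 373.14259004] [571.72921087 -69.30285863 501.88026163]
```

View pics/w3.png

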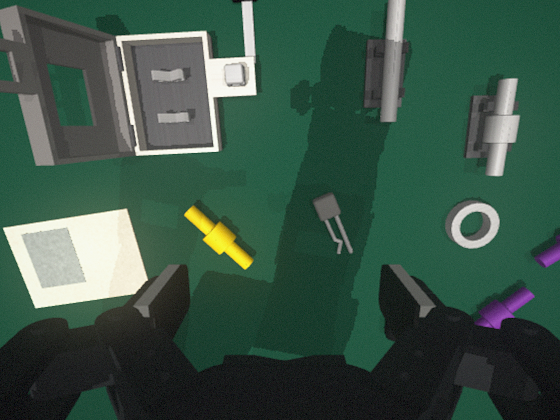

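The view from above shows the nest rim corners at (116,38), (207,32), (217,152) and (133,155). The locking post is at (234,73) with the V notches at (168,74) and (172,117). The lid leans left, and the clip is at (327,207). Next I'll measure the rim and post.

Run:
```python
from h import *
z=np.load("w3.npz");P=z["P"];img=z["image"].astype(int)
c=dict(K=z["K"],R=z["R"],xyz=z["xyz"])
roi=np.zeros((420,560),bool); roi[20:165,112:265]=1
br=img.min(-1)>140
m=roi&br&(P[...,2]>25)&(P[...,2]<42)
q=P[m]; print("n",m.sum(),"z",np.median(q[:,2]))
v,u=np.nonzero(m)
w=np.array([ray(c,a,b,34)[:2] for a,b in zip(u,v)]).astype(np.float32)
n,l,st,_=cv2.connectedComponentsWithStats(m.astype(np.uint8)); k=1+np.argmax(st[1:,4]); print(st[1:][st[1:,4]>30])
print("rim ray",cv2.minAreaRect(w)); print("rim depth",cv2.minAreaRect(P[l==k][:,:2].astype(np.float32)))
# inner cavity and outer edges via rays: print edge lines
for nm,(a,b) in dict(TL=(120,38),TR=(207,32),BR=(217,152),BL=(135,155)).items(): print(nm,ray(c,a,b,34).round(0))
m2=roi&(P[...,2]>55)&(P[...,2]<70)&(np.mgrid[0:420,0:560][1]>215); q=P[m2]; print("post",len(q),q.mean(0),cv2.minAreaRect(q[:,:2].astype(np.float32)))
# V notch blocks
m3=np.zeros_like(roi); m3[60:130,145:195]=1
m3&=(P[...,2]>26)&(P[...,2]<40); q=P[m3]; n,l,st,_=cv2.connectedComponentsWithStats(m3.astype(np.uint8))
for i in range(1,n):
    if st[i,4]>40: t=P[l==i]; print("V",st[i],t.mean(0),cv2.minAreaRect(t[:,:2].astype(np.float32)))
# lid
m4=np.zeros_like(roi); m4[0:170,0:125]=1; m4&=(P[...,2]>45); q=P[m4]; print("lid",len(q),q.min(0),q.max(0))
# clip & shaft again
def sel(lo,hi,x0,x1,y0,y1):
    return P[(P[...,2]>lo)&(P[...,2]<hi)&(P[...,0]>x0)&(P[...,0]<x1)&(P[...,1]>y0)&(P[...,1]<y1)][:,:2]
q=sel(17,30,420,490,-165,-105); print("head",axis(q),cv2.minAreaRect(q.astype(np.float32)))
q=sel(54,70,490,660,-420,-340); print("collar",axis(q)); q=sel(44,51,490,660,-420,-340); print("shaft",axis(q))
```

```text
n 3735 z 34.28367877311064
[[ 116   31  140  125 3058]
 [ 173   69   10   11   85]
 [ 151   71   14   10  113]
 [ 114   86   17   62  246]
 [ 178  113   10    9   78]
 [ 157  114   14    9   98]]
rim ray ((619.3223876953125, 67.38325500488281), (156.0033721923828, 195.57257080078125), 2.4601340293884277)
rim depth ((619.6730346679688, 60.36091995239258), (156.25927734375, 180.70736694335938), 2.43266224861145)
TL [691. 147.  34.]
TR [698.  31.  34.]
BR [542.  28.  34.]
BL [538. 147.  34.]
post 370 [641.97632647  -4.47139166  60.82263226] ((642.2536010742188, -4.047235488891602), (23.976476669311523, 23.513330459594727), 0.8286069631576538)
V [173  69  10  11  90] [646.63710026  76.02285942  31.94706384] ((646.6537475585938, 77.00918579101562), (12.068013191223145, 13.702654838562012), 4.5984721183776855)
V [151  71  13  10 116] [645.19909382 104.48090478  31.3112267 ] ((645.4556274414062, 104.5790786743164), (11.7424955368042, 14.238924026489258), 4.403410911560059)
V [178 113  10   9  78] [590.75586817  73.6806615   32.17074426] ((590.6887817382812, 74.86164855957031), (14.794185638427734, 10.974239349365234), 88.3919906616211)
V [157 114  13   9  99] [589.52453566 102.314294    31.46364104] ((589.53271484375, 102.39295196533203), (10.990246772766113, 14.66645622253418), 0.5008561611175537)
lid 10771 [535.28622378 153.39878781  45.00558862] [693.22956972 220.70916877 180.3983295 ]
head (array([ 455.27786095, -134.28251436]), np.float64(9.959615943993047), np.float64(-21.084161055836567), np.float64(19.300017461427245)) ((454.12408447265625, -134.85458374023438), (36.35690689086914, 34.68263626098633), 23.352598190307617)
collar (array([ 571.63135725, -372.38928616]), np.float64(-0.3404755404549433), np.float64(-17.594847490650963), np.float64(17.812765229803464))
shaft (array([ 574.42399601, -369.32519767]), np.float64(0.7431489198821669), np.float64(-67.10791866126148), np.float64(61.47629383164632))
```

>>> {"name": "move_arm", "arguments": {
  "motion": [
    {"slide": [0.21,-0.955,-0.5],"twist": 0.06},
    {"slide": [0.21,-0.955,-0.5],"twist": 0},
    {"slide": [0.21,-0.955,-0.5],"twist": 0},
    {"slide": [0.21,-0.955,-0.5],"twist": 0},
    {"slide": [0.21,-0.955,-1],"twist": 0},
    {"slide": [0.21,-0.955,-1],"twist": 0},
    {"slide": [0.21,-0.955,-1],"twist": 0},
    {"slide": [0.21,-0.955,-1],"twist": 0},
    {"slide": [0,0,0],"twist": 0},
    {"slide": [0,0,0],"twist": 0}
  ]
}}

```text
t: 3.88
tool_pos: [571.5, -373.3, 133.8]
tcp_rot: [3.141, 0.008, 0.001]
contact_force: [-0.3, 0.3, 0.4]
opening: 85.5
grasp_force: 0.0
```

Run:
```python
from h import *
c=cam("wrist"); o=bot.get_obs(); P=c["P"]
print(o["t"],o["tool_pos"],o["tcp_rot"],o["contact_force"])
def sel(lo,hi,x0,x1,y0,y1):
    return P[(P[...,2]>lo)&(P[...,2]<hi)&(P[...,0]>x0)&(P[...,0]<x1)&(P[...,1]>y0)&(P[...,1]<y1)]
for lo,hi in((54,70),(44,51),(5,30)): q=sel(lo,hi,490,660,-420,-320); print(lo,len(q),axis(q[:,:2]) if len(q)>20 else "", q.min(0).round() if len(q) else "",q.max(0).round() if len(q) else "")
```

```text
3.925 [ 571.91895212 -372.99126068  134.72754136] [3.14053981e+00 8.96191659e-03 2.46399205e-03] [0.50927093 0.48114201 0.02976444]
54 1565 (array([ 572.64483169, -374.20087149]), np.float64(1.2999584808989952), np.float64(-19.039434777869314), np.float64(17.47458680914784)) [ 554. -386.   54.] [ 590. -362.   59.]
44 3575 (array([ 578.95436949, -374.12051625]), np.float64(0.957058182552124), np.float64(-72.16598913499757), np.float64(57.60004906795104)) [ 507. -393.   44.] [ 636. -355.   51.]
5 1658 (array([ 588.3531223 , -373.82185003]), np.float64(1.7016636446731557), np.float64(-59.11002297331358), np.float64(31.519373243215355)) [ 529. -402.    5.] [ 620. -347.   30.]
```

>>> {"name": "move_arm", "arguments": {
  "motion": [
    {"slide": [0,-0.025,-0.7],"twist": 0.05},
    {"slide": [0,0,-0.7],"twist": 0},
    {"slide": [0,0,-0.6],"twist": 0},
    {"slide": [0,0,-0.3],"twist": 0},
    {"slide": [0,0,-0.2],"twist": 0},
    {"slide": [0,0,0],"twist": 0}
  ]
}}

```text
t: 4.68
tool_pos: [572.0, -373.8, 33.8]
tcp_rot: [3.141, 0.023, 0.001]
contact_force: [0.4, -0.2, -0.1]
opening: 85.4
grasp_force: 0.0
```

>>> {"name": "move_arm", "arguments": {
  "motion": [
    {"slide": [0,0,0],"twist": 0},
    {"slide": [0,0,0],"twist": 0},
    {"slide": [0,0,0],"twist": 0},
    {"slide": [0,0,0],"twist": 0},
    {"slide": [0,0,0],"twist": 0},
    {"slide": [0,0,0],"twist": 0}
  ],
  "grip": 30,
  "squeeze": 50
}}

```text
t: 5.42
tool_pos: [571.9, -373.9, 34.0]
tcp_rot: [3.141, 0.023, 0.001]
contact_force: [-2.0, 2.5, 5.2]
opening: 37.3
grasp_force: 49.7
```

>>> {"name": "move_arm", "arguments": {
  "motion": [
    {"slide": [0,0,0.2],"twist": 0},
    {"slide": [0,0,0.4],"twist": 0},
    {"slide": [0,0,1],"twist": 0},
    {"slide": [0,0,1],"twist": 0},
    {"slide": [0,0,0],"twist": 0},
    {"slide": [0,0,0],"twist": 0}
  ]
}}

```text
t: 6.18
tool_pos: [571.3, -373.6, 136.4]
tcp_rot: [-3.141, -0.023, 0.002]
contact_force: [0.6, 0.0, -4.5]
opening: 37.5
grasp_force: 51.3
```

Run:
```python
from h import *
c=cam("wrist","w4.png"); o=bot.get_obs(); P=c["P"]
print(o["t"],o["tool_pos"],o["tcp_rot"],o["contact_force"],o["torque"],o["opening"])
q=P[(abs(P[...,1]+374)<14)&(P[...,0]>590)&(P[...,0]<645)&(P[...,2]>95)]
print(len(q))
for a in range(592,645,6):
    t=q[(q[:,0]>=a)&(q[:,0]<a+6)]
    if len(t)>5: k=t[t[:,2]>t[:,2].max()-4]; print(a,t[:,2].max().round(1),k[:,1].mean().round(1))
print(q[:,0].max())
```

```text
6.225 [ 571.17966203 -373.47634798  135.70476138] [-3.13998166 -0.02277087  0.00317083] [ 0.08508487 -0.01289193 -4.67795116] [ 0.03441762 -0.02812666 -0.01235536] 37.41648549102426
9271
592 223.9 -376.3
598 152.1 -373.6
604 152.8 -373.3
610 152.1 -373.4
616 152.2 -373.3
622 152.0 -373.3
628 152.4 -373.1
634 152.5 -373.2
636.3916121804209
```

View pics/w4.png

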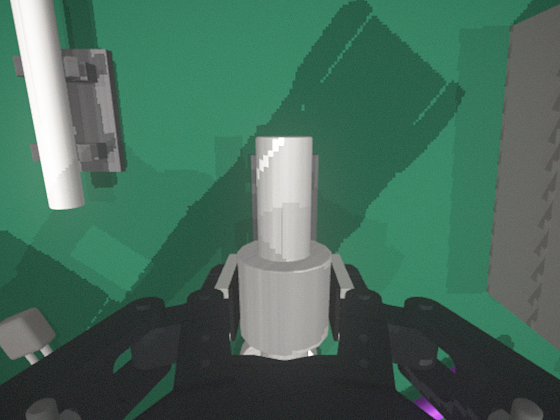

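The shaft is held level by its collar, centred in the jaws at about (285,300), with the free rest behind it and the plain bar untouched. I'll carry it to the nest.

>>> {"name": "move_arm", "arguments": {
  "motion": [
    {"slide": [0.1,0.6,0.1],"twist": 0.16},
    {"slide": [0.1,0.95,0],"twist": 0},
    {"slide": [0.1,0.95,0],"twist": 0},
    {"slide": [0.1,0.95,0],"twist": 0},
    {"slide": [0.1,0.95,0],"twist": 0},
    {"slide": [0.1,0.95,0],"twist": 0},
    {"slide": [0.1,0.95,0],"twist": 0},
    {"slide": [0.1,0.95,0],"twist": 0},
    {"slide": [0.1,0.95,0],"twist": 0},
    {"slide": [0.1,0.95,0],"twist": 0}
  ]
}}

```text
t: 7.48
tool_pos: [611.1, -5.7, 140.5]
tcp_rot: [-3.141, -0.069, 0.002]
contact_force: [0.7, 0.6, -3.9]
opening: 37.1
grasp_force: 51.1
```

>>> {"name": "move_arm", "arguments": {
  "motion": [
    {"slide": [0.1,0.95,0],"twist": 0},
    {"slide": [0.08,0.9,0],"twist": 0},
    {"slide": [0,0.6,0],"twist": 0},
    {"slide": [0,0,0],"twist": 0},
    {"slide": [0,0,0],"twist": 0}
  ]
}}

```text
t: 8.1
tool_pos: [618.5, 90.2, 140.8]
tcp_rot: [3.141, 0.068, -0.002]
contact_force: [0.6, -0.3, -4.0]
opening: 37.3
grasp_force: 51.2
```

Run:
```python
from h import *
c=cam("wrist"); o=bot.get_obs(); P=c["P"]
r=R.from_rotvec(o["tcp_rot"]).as_matrix()
print(o["t"],o["tool_pos"],np.degrees(np.arctan2(r[1,0],r[0,0])),o["opening"])
q=P[(abs(P[...,1]-o["tool_pos"][1])<14)&(P[...,0]>645)&(P[...,0]<695)&(P[...,2]>95)]
for a in range(645,695,8):
    t=q[(q[:,0]>=a)&(q[:,0]<a+8)]
    if len(t)>5: k=t[t[:,2]>t[:,2].max()-4]; print(a,t[:,2].max().round(1),k[:,1].mean().round(1))
print("xmax",q[:,0].max())
w=P[(P[...,2]>25)&(P[...,2]<42)&(c["image"].min(-1)>100)]
w=w[(w[:,0]>660)&(w[:,0]<720)&(w[:,1]>20)&(w[:,1]<150)]
print("rim",len(w),w.min(0),w.max(0))
```

```text
8.15 [618.6619741   89.79564889 140.89898174] 2.4308308098399625 37.7931022248728
645 157.0 91.2
653 156.5 91.5
661 156.8 91.7
669 156.7 92.1
677 156.7 92.3
xmax 683.7334267611061
rim 2406 [660.00723026  20.23380788  25.03071957] [698.55657585 149.99536704  37.48473968]
```

>>> {"name": "move_arm", "arguments": {
  "motion": [
    {"slide": [0,0,-0.8],"twist": 0},
    {"slide": [0,0,-0.8],"twist": 0},
    {"slide": [0,0,-0.6],"twist": 0},
    {"slide": [0,0,-0.3],"twist": 0},
    {"slide": [0,0,-0.2],"twist": 0},
    {"slide": [0,0,0],"twist": 0},
    {"slide": [0,0,0],"twist": 0}
  ]
}}

```text
t: 9.02
tool_pos: [619.4, 90.2, 34.2]
tcp_rot: [-3.141, -0.067, -0.002]
contact_force: [-0.4, 0.1, -3.7]
opening: 37.2
grasp_force: 51.3
```

>>> {"name": "move_arm", "arguments": {
  "motion": [
    {"slide": [0,0,-0.03],"twist": 0},
    {"slide": [0,0,0],"twist": 0}
  ]
}}

```text
t: 9.28
tool_pos: [619.0, 90.2, 32.3]
tcp_rot: [-3.141, -0.067, -0.0]
contact_force: [0.4, 0.9, -4.6]
opening: 37.8
grasp_force: 51.3
```

>>> {"name": "move_arm", "arguments": {
  "motion": [
    {"slide": [0,0,-0.04],"twist": 0},
    {"slide": [0,0,-0.03],"twist": 0},
    {"slide": [0,0,0],"twist": 0}
  ]
}}

```text
t: 9.65
tool_pos: [619.1, 90.3, 30.0]
tcp_rot: [-3.141, -0.067, -0.001]
contact_force: [-4.8, -0.4, 4.5]
opening: 37.7
grasp_force: 52.3
```

>>> {"name": "move_arm", "arguments": {
  "motion": [
    {"slide": [0,0,0],"twist": 0},
    {"slide": [0,0,0],"twist": 0},
    {"slide": [0,0,0],"twist": 0},
    {"slide": [0,0,0.5],"twist": 0},
    {"slide": [0,0,1],"twist": 0},
    {"slide": [0,0,1],"twist": 0},
    {"slide": [0,-1,1],"twist": 0},
    {"slide": [-1,-1,1],"twist": 0},
    {"slide": [-1,-1,1],"twist": 0},
    {"slide": [0,0,0],"twist": 0}
  ],
  "grip": 60
}}

```text
t: 10.9
tool_pos: [546.2, -23.9, 246.2]
tcp_rot: [3.14, 0.063, 0.011]
contact_force: [-0.3, -0.5, -0.2]
opening: 60.0
grasp_force: 0.0
```

Run:
```python
from h import *
for n in("wrist","side"):
    c=cam(n,n+"5.png"); P=c["P"]
    np.savez(n+"5.npz",**{k:c[k] for k in("image","P","R","K","xyz")})
    a=np.radians(2.4); C=np.array([618.4,89.6]); Rn=np.array([[np.cos(a),np.sin(a)],[-np.sin(a),np.cos(a)]])
    N=(P[...,:2]-C)@Rn.T; Z=P[...,2]
    m=(abs(N[...,0])<75)&(abs(N[...,1])<24)&(Z>38)&(Z<60)
    q=np.c_[N[m],Z[m]]
    if len(q)<30: print(n,len(q)); continue
    col=q[q[:,2]>49]; e=q[(q[:,2]>41)&(q[:,2]<46)]
    print(n,"all",len(q),q.min(0).round(1),q.max(0).round(1)); print("collar",len(col),col.mean(0),col.min(0),col.max(0)); print("ends",axis(e[:,:2]))
    m=(abs(N[...,0])<78)&(N[...,1]>62)&(Z>60)&(Z<230); q=np.c_[N[m],Z[m]]; print("lid",len(q),q.min(0),q.max(0))
    for x0 in(-75,-60,10,25):
        t=q[(q[:,0]>x0)&(q[:,0]<x0+12)]
        if len(t): k=np.argmax(t[:,2]); print(x0,"top",t[k],"ymax",t[:,1].max())
o=bot.get_obs();print(o["t"],o["tool_pos"],o["opening"])
```

```text
wrist all 3337 [-64.  -19.5  38. ] [65.5 18.9 55.5]
collar 969 [ 0.83505361 -0.67975956 52.07791393] [-17.34321966 -14.16430487  49.0322197 ] [18.50829484 13.58947299 55.46647453]
ends (array([ 3.88448458, -1.59802675]), np.float64(0.25546037666126664), np.float64(-67.9147557498759), np.float64(61.4654928884789))
lid 9472 [-77.99977446  68.31540418  60.00100601] [ 77.91374788 117.94246361 148.10205221]
-75 top [-72.64486678  98.91918151 148.10205221] ymax 117.94246360775014
-60 top [-58.65529239  98.10801663 146.16055753] ymax 117.42912770594067
10 top [ 11.90729228 112.1201127  111.07819417] ymax 113.19051044441578
25 top [ 25.49282114 111.34604708 108.34270787] ymax 114.87540445692242
side all 334 [-72.7 -20.4  38.1] [67.1 23.1 58.8]
collar 89 [ 1.20784169  3.71164129 52.89300931] [-16.56158981 -10.03358936  49.02001271] [19.80956435 16.89028311 58.8353089 ]
ends (array([-2.34577848,  5.86522647]), np.float64(0.20440138630815932), np.float64(-60.613087782112714), np.float64(69.41273033685995))
lid 1782 [-77.53260442  72.10041324  60.0145376 ] [ 77.54086506 421.81164187 207.78598527]
-75 top [-63.2171277  105.43580927 149.18372487] ymax 129.17602767749173
-60 top [-52.56272869 104.36023091 148.99300166] ymax 130.8012365687993
10 top [ 18.66877014 123.86413768 207.78598527] ymax 421.273864466718
25 top [ 36.36078002 123.66999264 206.81969137] ymax 412.12383511653337
11.0 [546.86260769 -22.01198872 242.53725371] 60.01067160132263
```

View pics/wrist5.png

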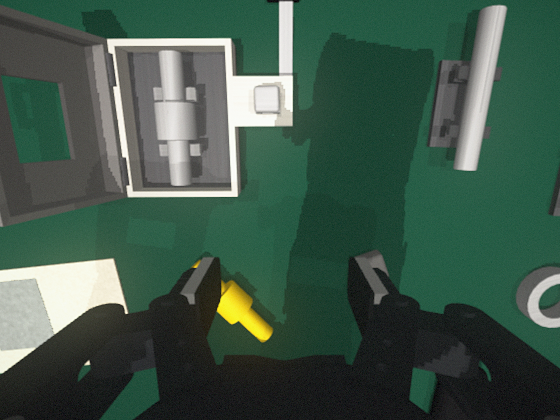

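The shaft lies in both V notches at (178,118), with the collar between them, and the lid leans left. Next I'll turn the gripper 90°, close it and go behind the lid.

>>> {"name": "move_arm", "arguments": {
  "motion": [
    {"slide": [0.08,0.76,0],"twist": 1},
    {"slide": [0,0.76,0],"twist": 1},
    {"slide": [0,0.76,0],"twist": 1},
    {"slide": [0,0.76,0],"twist": 1},
    {"slide": [0,0.76,0],"twist": 1},
    {"slide": [0,0.76,0],"twist": 1},
    {"slide": [0,0.76,0],"twist": 1},
    {"slide": [0,0.76,0],"twist": 1},
    {"slide": [0,0.76,0],"twist": 1},
    {"slide": [0,0,0],"twist": 0}
  ],
  "grip": 0
}}

```text
t: 12.25
tool_pos: [549.4, 254.2, 239.9]
tcp_rot: [-2.168, -2.272, 0.003]
contact_force: [-0.5, -0.4, 0.3]
opening: -0.3
grasp_force: 0.0
```

```bash
cat >> h.py <<'E'
a=np.radians(2.4); C=np.array([618.4,89.6]); Rn=np.array([[np.cos(a),np.sin(a)],[-np.sin(a),np.cos(a)]])
def nest(p): p=np.asarray(p); return np.r_[Rn@(p[:2]-C),p[2:]]
def state():
    o=bot.get_obs(); r=R.from_rotvec(o["tcp_rot"]).as_matrix()
    print(o["t"],"tcp",o["tool_pos"].round(1),"nest",nest(o["tool_pos"]).round(1),"yaw",np.degrees(np.arctan2(r[1,0],r[0,0])).round(1),"F",o["contact_force"].round(1),o["opening"].round(1),o["qpos"].round(2)); return o
E
python3 - <<'E'
from h import *
state()
for k,u,v in(("mug",371,150),("bottle",411,163)):
    z=np.load("scene1.npz"); print(k,z["P"][v,u].round())
E
```

```text
Traceback (most recent call last):
  File "h.py", line 24, in state
    print(o["t"],"tcp",o["tool_pos"].round(1),"nest",nest(o["tool_pos"]).round(1),"yaw",np.degrees(np.arctan2(r[1,0],r[0,0])).round(1),"F",o["contact_force"].round(1),o["opening"].round(1),o["qpos"].round(2)); return o
                                                                                                                                                                       ^^^^^^^^^^^^^^^^^^
AttributeError: 'float' object has no attribute 'round'
```

```bash
sed -i 's/o\["opening"\].round(1)/o["opening"]/' h.py
python3 - <<'E'
from h import *
state()
for n,k,u,v in(("scene","mug",371,150),("scene","bottle",411,163),("side","mug",256,400),("side","bot",172,400)):
    z=np.load(n+"1.npz"); print(k,z["P"][v,u].round())
c=cam("wrist"); P=c["P"]; q=P[(P[...,2]>60)&(P[...,2]<200)&(P[...,1]>200)]; print(len(q)); 
if len(q): print(q.min(0),q.max(0))
E
```

```text
12.25 tcp [549.4 254.2 239.9] nest [-62.1 167.3 239.9] yaw 92.7 F [-0.5 -0.4  0.3] -0.33094843283054975 [0.37 0.43 1.36 0.   1.36 0.33]
mug [440. 452.  29.]
bottle [628. 456.  51.]
mug [424. 444.  34.]
bot [593. 500.  85.]
4727
[576.67320095 200.00263928  81.58018883] [691.93915632 220.33557102 199.99502281]
```

>>> {"name": "move_arm", "arguments": {
  "motion": [
    {"slide": [0,0,-0.93],"twist": 0},
    {"slide": [0,0,-0.93],"twist": 0},
    {"slide": [0,0,-0.94],"twist": 0},
    {"slide": [0,0,0],"twist": 0},
    {"slide": [0.02,-0.45,0],"twist": 0},
    {"slide": [0.02,-0.4,0.2],"twist": 0},
    {"slide": [0,-0.1,0],"twist": 0},
    {"slide": [0,0,0],"twist": 0}
  ]
}}

```text
t: 13.3
tool_pos: [552.1, 213.0, 138.8]
tcp_rot: [2.174, 2.266, 0.003]
contact_force: [-0.2, -0.1, 0.4]
opening: 0.4
grasp_force: 0.0
```

Run:
```python
from h import *
state()
```

```text
13.3 tcp [552.1 213.  138.8] nest [-61.  126.1 138.8] yaw 92.4 F [-0.2 -0.1  0.4] 0.38570661923655214 [ 0.31  0.49  1.51 -0.    1.14  0.26]
```

>>> {"name": "move_arm", "arguments": {
  "motion": [
    {"slide": [0.015,-0.31,0.15],"twist": 0},
    {"slide": [0.015,-0.31,0.15],"twist": 0},
    {"slide": [0.02,-0.42,0.05],"twist": 0},
    {"slide": [0.02,-0.42,0.05],"twist": 0},
    {"slide": [0.015,-0.33,-0.055],"twist": 0},
    {"slide": [0.015,-0.33,-0.055],"twist": 0}
  ]
}}

```text
t: 14.05
tool_pos: [555.7, 127.8, 149.0]
tcp_rot: [2.174, 2.268, 0.0]
contact_force: [0.3, 3.4, 0.1]
opening: 0.3
grasp_force: 1.4
```

Run:
```python
from h import *
state()
c=cam("side","side6.png")
```

```text
14.05 tcp [555.7 127.8 149. ] nest [-61.   40.7 149. ] yaw 92.4 F [0.3 3.4 0.1] 0.31176223379676543 [ 0.16  0.44  1.57 -0.    1.14  0.12]
```

View pics/side6.png

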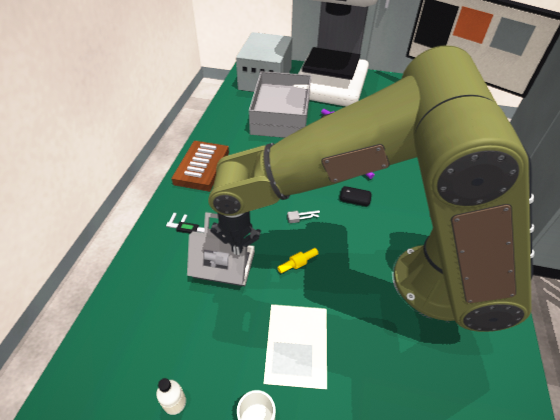

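The side view shows the lid about half closed at (220,255), with the gripper pushing on it. I'll continue along the arc.

>>> {"name": "move_arm", "arguments": {
  "motion": [
    {"slide": [0.02,-0.49,-0.165],"twist": 0},
    {"slide": [0.02,-0.44,-0.29],"twist": 0},
    {"slide": [0.01,-0.19,-0.19],"twist": 0},
    {"slide": [0.01,-0.19,-0.19],"twist": 0},
    {"slide": [0.006,-0.15,-0.22],"twist": 0},
    {"slide": [0.006,-0.15,-0.22],"twist": 0},
    {"slide": [0.004,-0.1,-0.2],"twist": 0},
    {"slide": [0.004,-0.1,-0.2],"twist": 0},
    {"slide": [0,0,0],"twist": 0}
  ]
}}

```text
t: 15.22
tool_pos: [558.4, 56.1, 81.2]
tcp_rot: [-2.173, -2.267, 0.002]
contact_force: [-0.3, 0.2, 0.0]
opening: -0.0
grasp_force: 0.0
```

Run:
```python
from h import *
state()
```

```text
15.225 tcp [558.4  56.1  81.2] nest [-61.3 -30.9  81.2] yaw 92.4 F [-0.3  0.2  0. ] -0.008882507495045691 [ 0.03  0.51  1.64 -0.    0.99 -0.01]
```

>>> {"name": "move_arm", "arguments": {
  "motion": [
    {"slide": [0,0,-0.06],"twist": 0},
    {"slide": [0,0,-0.06],"twist": 0},
    {"slide": [0,0,0],"twist": 0}
  ]
}}

```text
t: 15.6
tool_pos: [559.0, 56.4, 78.0]
tcp_rot: [2.173, 2.268, 0.001]
contact_force: [-3.2, -1.8, 9.3]
opening: -0.1
grasp_force: 4.4
```

```bash
cat > lid.py <<'E'
from h import *
state()
for n in("side","wrist"):
    c=cam(n); P=c["P"]; N=(P[...,:2]-C)@Rn.T; Z=P[...,2]
    for nm,m in (("roof",(abs(N[...,0])<72)&(abs(N[...,1])<56)&(Z>55)&(Z<76)),("tongue",(N[...,0]>0)&(N[...,0]<40)&(N[...,1]>-80)&(N[...,1]<-64)&(Z>25)&(Z<70))):
        if m.sum()>60:
            A=np.c_[N[m],np.ones(m.sum())]; s=np.linalg.lstsq(A,Z[m],rcond=None)[0]; s=s; print(n,nm,m.sum(),"slope y",s[1].round(4),"z at centre",s[2].round(1),"median",np.median(Z[m]))
E
python3 lid.py
```

```text
15.6 tcp [559.   56.4  78. ] nest [-60.7 -30.7  78. ] yaw 92.4 F [-3.2 -1.8  9.3] -0.08493215181871022 [ 0.04  0.52  1.64 -0.    0.99 -0.01]
side roof 1212 slope y 0.0005 z at centre 64.7 median 64.71997684821292
wrist roof 52490 slope y -0.0004 z at centre 64.2 median 64.19447208611754
wrist tongue 95 slope y 0.3013 z at centre 53.9 median 41.870460235307405
```

The lid is shut: its roof is flat at z 64. Now the clip.

>>> {"name": "move_arm", "arguments": {
  "motion": [
    {"slide": [0,0,0.6],"twist": 0},
    {"slide": [0,0,1],"twist": 0},
    {"slide": [-0.37,-0.69,0.4],"twist": -0.98},
    {"slide": [-0.37,-0.69,0],"twist": -0.98},
    {"slide": [-0.37,-0.69,0],"twist": -0.98},
    {"slide": [-0.37,-0.69,0],"twist": -0.98},
    {"slide": [-0.37,-0.69,0],"twist": -0.98},
    {"slide": [-0.37,-0.69,0],"twist": -0.98},
    {"slide": [-0.37,-0.69,0],"twist": -0.98},
    {"slide": [0,0,0],"twist": 0}
  ],
  "grip": 70
}}

```text
t: 16.95
tool_pos: [454.6, -138.0, 157.4]
tcp_rot: [3.075, 0.643, 0.0]
contact_force: [0.1, 0.4, -0.4]
opening: 70.0
grasp_force: 0.0
```

```bash
cat > clip.py <<'E'
from h import *
state()
c=cam("wrist"); P=c["P"]; Z=P[...,2]
b=(P[...,0]>350)&(P[...,0]<500)&(P[...,1]>-210)&(P[...,1]<-90)
h=P[b&(Z>19)&(Z<27)]; print("head",len(h),np.median(h[:,2]),cv2.minAreaRect(h[:,:2].astype(np.float32)),h[:,:2].mean(0))
l=P[b&(Z>6)&(Z<17)]; print("legs",len(l),l.min(0) if len(l) else "")
E
python3 clip.py
```

```text
16.95 tcp [ 454.6 -138.   157.4] nest [-173.2 -220.5  157.4] yaw 23.6 F [ 0.1  0.4 -0.4] 69.9801053939174 [-0.37  0.23  1.83 -0.    1.08  0.79]
head 1534 21.979953488423405 ((454.43890380859375, -135.3909912109375), (35.89274978637695, 34.43096160888672), 22.82325553894043) [ 455.23409403 -135.10570388]
legs 1014 [ 374.60360455 -180.58810368    6.83519397]
```

>>> {"name": "move_arm", "arguments": {
  "motion": [
    {"slide": [0,0.065,-0.9],"twist": -0.06},
    {"slide": [0,0,-0.9],"twist": 0},
    {"slide": [0,0,-0.8],"twist": 0},
    {"slide": [0,0,-0.5],"twist": 0},
    {"slide": [0,0,-0.3],"twist": 0},
    {"slide": [0,0,-0.085],"twist": 0},
    {"slide": [0,0,0],"twist": 0}
  ]
}}

```text
t: 17.88
tool_pos: [455.5, -134.2, 18.3]
tcp_rot: [3.077, 0.634, 0.001]
contact_force: [-0.0, -0.1, 0.8]
opening: 70.3
grasp_force: 0.0
```

>>> {"name": "move_arm", "arguments": {
  "motion": [
    {"slide": [0,0,0],"twist": 0},
    {"slide": [0,0,0],"twist": 0},
    {"slide": [0,0,0],"twist": 0},
    {"slide": [0,0,0],"twist": 0},
    {"slide": [0,0,0],"twist": 0},
    {"slide": [0,0,0],"twist": 0}
  ],
  "grip": 20,
  "squeeze": 60
}}

```text
t: 18.62
tool_pos: [455.6, -134.4, 18.6]
tcp_rot: [3.077, 0.633, 0.002]
contact_force: [-1.7, 0.7, 7.7]
opening: 33.3
grasp_force: 60.5
```

>>> {"name": "move_arm", "arguments": {
  "motion": [
    {"slide": [0,0,0.3],"twist": 0},
    {"slide": [0,0,1],"twist": 0},
    {"slide": [0,0,1],"twist": 0},
    {"slide": [0.1,0.18,0.4],"twist": 0.99},
    {"slide": [0.1,0.18,0],"twist": 0.99},
    {"slide": [0.1,0.18,0],"twist": 0.99},
    {"slide": [0.1,0.18,0],"twist": 0.99},
    {"slide": [0.1,0.18,0],"twist": 0.99},
    {"slide": [0.1,0.18,0],"twist": 0.99},
    {"slide": [0.1,0.18,0],"twist": 0.99}
  ]
}}

```text
t: 19.88
tool_pos: [483.3, -83.6, 126.6]
tcp_rot: [2.165, 2.276, 0.0]
contact_force: [0.4, 0.8, -1.0]
opening: 33.5
grasp_force: 59.9
```

>>> {"name": "move_arm", "arguments": {
  "motion": [
    {"slide": [0.1,0.18,0],"twist": 0.99},
    {"slide": [0.1,0.18,0],"twist": 0.99},
    {"slide": [0.1,0.18,0],"twist": 0.99},
    {"slide": [0.1,0.18,0],"twist": 0.99},
    {"slide": [0.1,0.18,0],"twist": 0.99},
    {"slide": [0.1,0.18,0],"twist": 0.99},
    {"slide": [0.1,0.18,0],"twist": 0.99},
    {"slide": [0.1,0.18,0],"twist": 0.99},
    {"slide": [0,0.02,0],"twist": 0.99},
    {"slide": [0,0,0],"twist": 0}
  ]
}}

```text
t: 21.12
tool_pos: [515.1, -25.4, 126.4]
tcp_rot: [-0.043, 3.141, -0.0]
contact_force: [0.0, 1.1, -0.7]
opening: 33.6
grasp_force: 59.9
```

Run:
```python
from h import *
o=state(); z=o["tool_pos"][2]; cx=z-7
for n in("scene","side"):
    c=cam(n,n+"7.png"); P=c["P"]; N=(P[...,:2]-C)@Rn.T; Z=P[...,2]
    np.savez(n+"7.npz",**{k:c[k] for k in("image","P","R","K","xyz")})
    m=(N[...,0]>-90)&(N[...,0]<10)&(N[...,1]>-135)&(N[...,1]<-75)&(Z>cx-25)&(Z<cx+20)
    q=np.c_[N[m],Z[m]]; print(n,len(q)); 
    if len(q): print(q.min(0).round(1),q.max(0).round(1)); print(q[np.argsort(-q[:,0])][:20:2].round(1).tolist())
```

```text
21.125 tcp [515.1 -25.4 126.4] nest [-108.  -110.5  126.4] yaw -178.4 F [ 0.   1.1 -0.7] 33.58633851471097 [-0.12  0.36  1.74 -0.    1.04 -1.72]
scene 105
[ -90.  -131.   107.7] [-10.2 -94.8 133.7]
[[-10.2, -107.5, 119.8], [-14.6, -107.0, 117.3], [-18.6, -107.1, 115.3], [-21.7, -103.8, 120.3], [-23.1, -128.3, 120.4], [-24.1, -122.0, 120.6], [-29.4, -120.3, 117.0], [-30.5, -102.9, 115.4], [-32.9, -105.3, 115.4], [-35.0, -108.4, 120.1]]
side 94
[ -88.6 -123.2  110.4] [-15.9 -92.2 125.4]
[[-15.9, -98.7, 125.4], [-17.2, -103.8, 120.2], [-21.1, -101.2, 123.9], [-21.8, -121.2, 119.8], [-25.0, -120.9, 120.8], [-26.4, -103.5, 122.5], [-27.6, -99.0, 123.4], [-28.0, -97.2, 121.1], [-29.9, -114.1, 124.8], [-30.0, -113.1, 121.6]]
```

Run:
```python
from h import *
z=np.load("wrist5.npz");P=z["P"];c=dict(K=z["K"],R=z["R"],xyz=z["xyz"])
N=(P[...,:2]-C)@Rn.T
m=(abs(N[...,0]-20)<20)&(abs(N[...,1]+95)<20)&(P[...,2]>57)&(P[...,2]<65)
q=N[m]; print("post depth",m.sum(),q.mean(0),q.min(0),q.max(0),np.median(P[m][:,2]),cv2.minAreaRect(q.astype(np.float32)))
v,u=np.nonzero(m); w=np.array([nest(ray(c,a,b,61))[:2] for a,b in zip(u,v)]); print("ray",w.mean(0),w.min(0),w.max(0))
# rim long edges / yaw from shaft frame
m=(P[...,2]>30)&(P[...,2]<38)&(z["image"].min(-1)>150); q=N[m]; 
for lo,hi in((-50,-20),(-20,20),(20,50)):
    k=q[(q[:,0]>lo)&(q[:,0]<hi)&(q[:,1]<-50)&(q[:,1]>-70)]; print("front rim y",lo,len(k),k[:,1].min().round(1),k[:,1].max().round(1))
k=q[(abs(q[:,1])<50)]; print("rim x",k[:,0].min(),k[:,0].max())
state()
```

```text
post depth 662 [ 19.86360328 -94.70559767] [   8.3519518  -106.01823756] [ 31.54637854 -82.61422458] 61.00978705076153 ((19.93068504333496, -94.28765869140625), (23.40797996520996, 23.165491104125977), 89.80595397949219)
ray [ 19.85988112 -94.70782659] [   8.27787398 -106.04039089] [ 31.21648991 -82.8646678 ]
front rim y -50 179 -59.8 -53.5
front rim y -20 500 -70.0 -53.4
front rim y 20 451 -69.9 -53.5
rim x -77.7023451029972 77.93949492914057
21.225 tcp [515.1 -25.5 126.3] nest [-108.  -110.7  126.3] yaw -178.6 F [-0.6 -0.4 -1.2] 33.50792302204899 [-0.12  0.36  1.74  0.    1.04 -1.72]
```

>>> {"name": "move_arm", "arguments": {
  "motion": [
    {"slide": [0,0.19,-0.6],"twist": 0.09},
    {"slide": [0,0,-0.6],"twist": 0},
    {"slide": [0,0,-0.4],"twist": 0},
    {"slide": [0,0,-0.18],"twist": 0},
    {"slide": [0,0,0],"twist": 0},
    {"slide": [0,0,0],"twist": 0}
  ]
}}

```text
t: 21.98
tool_pos: [515.6, -17.9, 55.4]
tcp_rot: [-0.069, 3.14, -0.0]
contact_force: [-0.7, 0.0, -0.4]
opening: 33.8
grasp_force: 59.9
```

Run:
```python
from h import *
o=state()
for n in("scene","side"):
    c=cam(n,n+"8.png"); P=c["P"]; N=(P[...,:2]-C)@Rn.T; Z=P[...,2]
    c0=nest(np.r_[0,0,0])
    # crop enlarge around tip
    p=np.r_[C+Rn.T@np.array([0,-98.]),47]; k=c["K"]@(c["R"].T@(p-c["xyz"])); u,v=(k[:2]/k[2]).astype(int)
    im=c["image"][v-30:v+30,u-40:u+40,::-1]; cv2.imwrite(f"pics/{n}8c.png",cv2.resize(im,(400,300),interpolation=cv2.INTER_CUBIC))
a=cv2.imread("pics/scene8c.png");b=cv2.imread("pics/side8c.png");cv2.imwrite("pics/c8.png",np.hstack([a,b]))
```

```text
21.975 tcp [515.6 -17.9  55.4] nest [-107.2 -103.1   55.4] yaw -177.5 F [-0.7  0.  -0.4] 33.77220062055759 [-0.11  0.47  1.78 -0.    0.89 -1.72]
```

View pics/c8.png

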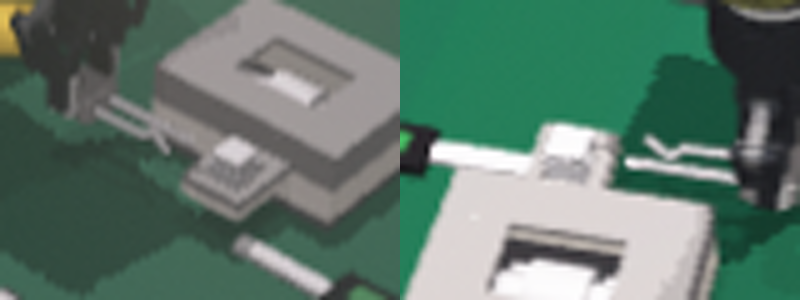

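Left crop, scene view: the lid is shut and the straight leg points at the post near (165,130). Right crop, side view: the straight leg is level with the post hole at (625,160), with the bent leg on the far side. I'll insert.

>>> {"name": "move_arm", "arguments": {
  "motion": [
    {"slide": [0.4,0.017,-0.01],"twist": 0},
    {"slide": [0.25,0.01,0],"twist": 0},
    {"slide": [0.15,0.006,0],"twist": 0},
    {"slide": [0.1,0.004,0],"twist": 0}
  ]
}}

```text
t: 22.58
tool_pos: [551.3, -16.3, 54.2]
tcp_rot: [0.07, -3.141, -0.0]
contact_force: [-0.4, -0.2, -1.7]
opening: 33.9
grasp_force: 59.9
```

```bash
python3 -c "
from h import *
o=state();print(o['torque'].round(2))"
```

```text
22.575 tcp [551.3 -16.3  54.2] nest [ -71.5 -103.    54.2] yaw -177.5 F [-0.4 -0.2 -1.7] 33.937776594076425 [-0.1   0.54  1.68 -0.    0.93 -1.71]
[ 0.03  0.01 -0.03]
```

>>> {"name": "move_arm", "arguments": {
  "motion": [
    {"slide": [0.2,0.008,0.01],"twist": 0},
    {"slide": [0.2,0.008,0],"twist": 0},
    {"slide": [0.2,0.008,0],"twist": 0},
    {"slide": [0.2,0.008,0],"twist": 0},
    {"slide": [0,0,0],"twist": 0}
  ]
}}

```text
t: 23.2
tool_pos: [584.0, -15.2, 54.8]
tcp_rot: [-0.069, 3.14, -0.0]
contact_force: [0.4, -5.0, -0.9]
opening: 33.5
grasp_force: 60.0
```

>>> {"name": "move_arm", "arguments": {
  "motion": [
    {"slide": [0.15,0.006,0],"twist": 0},
    {"slide": [0.1,0.004,0],"twist": 0},
    {"slide": [0,0,0],"twist": 0}
  ]
}}

```text
t: 23.58
tool_pos: [593.5, -14.3, 54.7]
tcp_rot: [-0.07, 3.14, 0.0]
contact_force: [2.6, 0.1, 0.0]
opening: 33.6
grasp_force: 60.0
```

```bash
python3 -c "
from h import *
o=state();print(o['torque'].round(2))"
```

```text
23.575 tcp [593.5 -14.3  54.7] nest [ -29.2 -102.8   54.7] yaw -177.4 F [2.6 0.1 0. ] 33.643497693043756 [-0.09  0.61  1.55  0.    0.98 -1.7 ]
[-0.11 -0.43 -0.03]
```

>>> {"name": "move_arm", "arguments": {
  "motion": [
    {"slide": [0.07,0.003,0],"twist": 0},
    {"slide": [0,0,0],"twist": 0},
    {"slide": [0,0,0],"twist": 0}
  ]
}}

```text
t: 23.95
tool_pos: [595.8, -14.5, 54.6]
tcp_rot: [0.07, -3.14, -0.0]
contact_force: [0.2, -0.9, -0.0]
opening: 33.8
grasp_force: 60.0
```

>>> {"name": "move_arm", "arguments": {
  "motion": [
    {"slide": [0,0,0],"twist": 0},
    {"slide": [0,0,0],"twist": 0},
    {"slide": [0,0,0],"twist": 0},
    {"slide": [0,0,0.5],"twist": 0},
    {"slide": [0,0,1],"twist": 0},
    {"slide": [0,0,1],"twist": 0},
    {"slide": [-1,0,1],"twist": 0},
    {"slide": [-1,0,1],"twist": 0},
    {"slide": [-1,0,0],"twist": 0},
    {"slide": [0,0,0],"twist": 0}
  ],
  "grip": 46
}}

```text
t: 25.2
tool_pos: [474.5, -14.5, 236.8]
tcp_rot: [-0.069, 3.138, -0.001]
contact_force: [0.6, -0.2, 0.2]
opening: 46.2
grasp_force: 0.0
```

```bash
python3 lid.py
python3 - <<'E'
from h import *
o=[]
for n in("scene","side"):
    c=cam(n); p=np.r_[C+Rn.T@np.array([10,-98.]),47]; k=c["K"]@(c["R"].T@(p-c["xyz"])); u,v=(k[:2]/k[2]).astype(int)
    o.append(cv2.resize(c["image"][v-30:v+30,u-40:u+40,::-1],(400,300),interpolation=cv2.INTER_CUBIC))
    P=c["P"]; N=(P[...,:2]-C)@Rn.T; Z=P[...,2]
    m=(N[...,0]>-60)&(N[...,0]<-2)&(N[...,1]>-135)&(N[...,1]<-66)&(Z>50)&(Z<64); q=np.c_[N[m],Z[m]]; print(n,"head",len(q),q.min(0),q.max(0))
    m=(N[...,0]>34)&(N[...,0]<85)&(N[...,1]>-135)&(N[...,1]<-75)&(Z>44)&(Z<56); q=np.c_[N[m],Z[m]]; print("beyond",len(q), q.min(0) if len(q) else "",q.max(0) if len(q) else "")
cv2.imwrite("pics/c9.png",np.hstack(o))
E
```

```text
25.2 tcp [474.5 -14.5 236.8] nest [-148.1  -98.   236.8] yaw -177.5 F [ 0.6 -0.2  0.2] 46.152660171328314 [-0.11  0.14  1.74 -0.    1.26 -1.72]
side roof 1304 slope y 0.0008 z at centre 64.6 median 64.72825496904875
wrist roof 3112 slope y 0.0006 z at centre 64.3 median 64.30457884285397
wrist tongue 406 slope y 0.3561 z at centre 67.0 median 42.03439368274522
scene head 45 [ -38.13129029 -128.50297017   50.38611317] [ -2.86598371 -87.51042602  61.00848427]
beyond 32 [  34.11300542 -126.19511401   45.20793021] [ 67.80830665 -85.4527693   55.68560493]
side head 102 [ -40.38385743 -117.6892956    50.07633958] [ -4.94815255 -82.42593957  59.10347789]
beyond 33 [  37.3198888  -112.71798878   44.0195828 ] [ 64.47534524 -78.34884326  55.81210556]
```

View pics/c9.png

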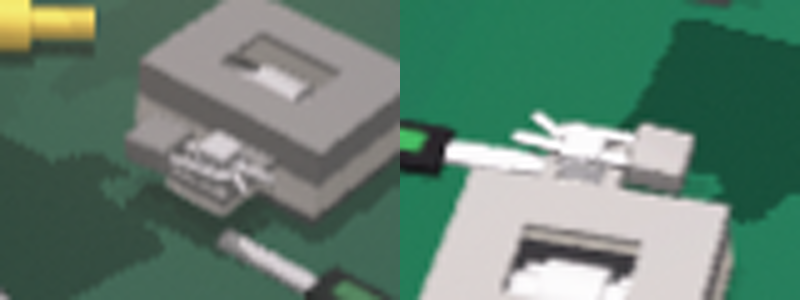

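The clip is home in both crops: its head is beside the tongue at (660,155) and both leg ends come out beyond the post at (530,130). The lid is shut and the gripper is clear, so I'm handing in.

```bash
python3 -c "
from station import bot
print(bot.sign_off())"
```

```text
the job is handed in; nothing more can be done
None
```

The job was handed in at about 25 s of the 72 s allowed: the collared shaft is in both V notches, the lid is shut flat, the R-clip measured about 1 mm from fully home with its bent leg past the post, and the gripper is clear; no verdict came back.

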